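Tip the carton of pipette tips down and park it against the wipes box

TASK

The white carton of pipette tips has been left standing on its end. Push it over near the top so that it drops onto its base (the side with the teal band, which faces the box of wipes on the bench), then push it along the bench until its leading short end sits flush and square against the side of the wipes box, not sticking out past that box's corners. Only push with the fingers: do not grasp or lift the carton, leave everything else where it stands, and finish with the hand clear.

Things in the scene. Friction and masses are not known exactly. Their poses are not given: they have to be found in the camera images.
- carton: White carton with a teal band at its base: rigid box, about 0.3 kg, upright 111 (own x) by 67 (y) by 88 high (z). Origin: centre of base, z out of its top. Starts on its short -x end, own x up, base facing roughly the wipes box. Pushed near its upper edge towards that box (about 1.5 N) it rocks over the lower edge, after about 40 degrees falls onto its base; pushed low it slides (2 to 5 N).
- carton_center (a point): Centre of the carton, 44 mm above its base along its own z; axes as the carton's. 55 to 56 mm above the bench while it stands on end, 44 mm once it lies on its base; the short ends are 55.5 mm from here along x. In tipping, the face pushed on rises about the lower edge nearest the wipes box: fingertips that rise with it along that arc tip the carton without sliding it; a level push drags on the face and may slide it first.
- wipes: Green-and-white box of wipes on the bench, 203 (own x) by 146 (y) by 98 high, a wipe standing out of its top to 196. Full and firm: it does not move. Origin: centre of its underside. The carton stands off its +y side, a plain upright face 73 mm from the origin and 203 mm long; 140 to 170 mm of bench lie free between them.
- vial: Bystander, loose: the small glass vial with a black cap, 25 wide, 53 high (mm). Origin: centre of its underside.
- beaker: Bystander, loose: the empty plastic beaker, 54 x 59 x 68 high (mm). Origin: centre of its underside.
- amber_jar: Bystander, loose: the glass jar with an orange-yellow lid, 66 wide, 99 high (mm). Origin: centre of its underside.
- timer: Bystander, loose: the small white digital timer, 46 x 66 x 61 high (mm). Origin: centre of its underside.
- short_jar: Bystander, loose: the short glass jar with a pale grey lid, 52 wide, 79 high (mm). Origin: centre of its underside.

How it is judged:
On the way:
1. the carton lies on its base on the bench (angle between carton's own z axis and vertical below 0.06 rad and height (world z) of carton_center below 0.05 m), for 0.2 s.
At the end, for the whole second after the job is handed in: The carton rests on its base (within 0.06 rad), its short end against the +y side of the wipes box: its centre 118 to 134.5 mm from the box's centre along box y (128.5 when touching), square within 0.08 rad, and within 75 mm of the middle of that side along box x (all of step 1 and y of carton_center in the frame of wipes between 0.118 and 0.1345 m and x of carton_center in the frame of wipes between -0.075 and 0.075 m and angle between the x axis of carton and the y axis of wipes, either way round below 0.08 rad and linear speed of carton below 0.01 m/s).
It fails at once if the carton is lifted off the bench (height (world z) of carton_center above 0.088 m).
It fails at once if the fingers are put round the carton to grasp it (x of the grasp point in the frame of carton between -0.045 and 0.045 m and y of the grasp point in the frame of carton between -0.025 and 0.025 m and z of the grasp point in the frame of carton between 0.01 and 0.078 m).
It fails at once if a bystander is knocked, shifted or lifted by more than 15 mm (distance of any of vial, beaker, amber_jar, timer, short_jar from where it was at the start of the episode above 0.015 m).
It also fails if it takes over 51 s, if anything falls off the work surface, if the arm or the gripper's body presses on something with over 40 N, if the wrist force passes 120 N, or if a joint passes its speed limit or range.

ROBOT

A 6-joint arm with a two-finger parallel gripper is mounted at the origin on a cart in front of the work surface, level with it; the furniture and walls round the work are solid. World frame = base frame: x ahead of the robot, y to its left, z up, the work surface at z = 0. Lengths are in m, angles in rad, forces in N, time in s.
With the tool pointing down it reaches from about 0.325 to 0.9 m from the base axis. Payload 6.1 kg.
Tool frame: the origin (TCP) lies at the very end of the fingers, on their centre line; the grasp point (between the pads) lies 19 mm behind it; z points along the fingers, y is the line along which they close (so a half turn about z gives the same grasp; the last joint's range is limited). The gripper opens to 87 mm and grips with 3 to 60 N. Pads are 19 mm wide; open, the fingers measure 117 mm over their backs; the gripper's body (75 mm by 190 mm) begins 51 mm behind the grasp point.
Start: joints at [1.081, 0.22, 1.526, -0, 1.395, -0.126], TCP at [0.222, 0.584, 0.223] pointing down, gripper open.
Joint ranges: [-2.98, 2.98], [-0.91, 2.08], [0.09, 2.57], [-1.24, 4.39], [0.2, 2.65], [-2.68, 2.68]. Speed limits (rad/s): [2.57, 2.57, 3.01, 3.14, 3.14, 3.14].

INTERFACE

Orientations are given as [roll, pitch, yaw] about the fixed x, y, z axes, in that order (R = Rz(yaw) Ry(pitch) Rx(roll)).
In Python, from bench import sensors, read_camera, ticket gives the robot as it stands. The module is installed in compiled form; this text tells all that it offers.
- The arm moves only by the tool move_arm, never from a script. Its argument "plan" is a list of rows, each an object with "delta_pos": the shift along the tool's x, y, z in m, a list of three; "rot": the turn, a rotation vector about the tool's x, y, z in rad, a list of three; "fingers": the opening, from 0 (shut) to 1 (fully open). In form: [{"delta_pos": [tx, ty, tz], "rot": [rx, ry, rz], "fingers": fingers}, ...]. A call has exactly 8 rows; each row is the pose to reach, as a shift and turn from the pose commanded when the call began, along the tool's axes at that moment; what a row does not reach only later rows make up. A row lasts 1/12 s, in which the tool goes at most 41.7 mm and 7.16 degrees, less where a joint would pass 70% of its speed; a pose out of reach is approached as far as the arm can. A call with a gripper value outside its range is refused whole. The fingers move at their own pace and stop on an object; the grip force is fixed at half the most. Time passes only in rows, so rows that repeat a pose let the fingers close, or fill a call up. It gives the time, the measured TCP pose, the force, the opening and the grip force at its end, in the units of the state.
- sensors.read_state(): the state, without advancing time (a new reading comes with each control period).
- read_camera(name): name is "side" or "top" or "wrist"; returns a dict with "frame" (400x640x3 uint8, blue, green, red), "mtx" (3x3 intrinsics, pixels), "k1" (the pictures are not rectified: a ray, as slopes to the right and down, at radius r is drawn at 1 + k1 r^2 times it, then the intrinsics apply), "T" (4x4, takes a point from camera to world coordinates). Camera axes: x right, y down, z forward; pixel columns grow to the right and rows downward; lengths in m; the calibration is good to about 2 mm. A picture is of the moment at which its call begins. There is no depth.
- ticket.sign_off(): hands the job in; it is judged then, once.
The state is a dict: "t": time; "joint_positions": joint angles; "dq": joint speeds; "joint_efforts": joint torques, N m; "tcp_pos": TCP position; "ee_rot": TCP orientation; "contact_force": force on the tool from outside, world axes, zero at the start; "ft_torque": the same for the moment, N m; "gripper_width": finger opening in m; "grip_force": force on a finger pad.
Only numpy, scipy, OpenCV 4.12 (cv2) and the standard library are available. Lean on these libraries where they do the work, as an engineer would, in place of code of your own. Each camera call takes 0.05 s, during which the arm holds its last target. There are 200 camera calls.

## Working session

There is one attempt and no reset: what is moved stays moved. The work goes in short steps, Python scripts to look and compute and a tool call to move; the robot and the scene stay as the last step left them, time stands still between calls to the robot, and variables do not carry over. Pictures are saved under pics/ and viewed, at most 10 in all, crops included, and the job is handed in when it is done.

Besides the shell and the picture viewer there is one more tool, called after "Emit:" as name([rows], argument=value, ...), one row to a line, values as JSON. move_arm: Moves the arm, as the interface text tells. Its arguments: {"type":"object","properties":{"plan":{"type":"array","items":{"type":"object","properties":{"delta_pos":{"type":"array","items":{"type":"number"}},"rot":{"type":"array","items":{"type":"number"}},"fingers":{"type":"number"}}}}},"required":["plan"]}

```bash
mkdir -p pics
cat > h.py <<'E'
import numpy as np, cv2
from bench import sensors, read_camera, ticket
def ray(c,u,v):
    K=c["mtx"];d=np.array([(u-K[0,2])/K[0,0],(v-K[1,2])/K[1,1]]);s=d.copy()
    for _ in range(20): s=d/(1+c["k1"]*(s@s))
    T=c["T"];return T[:3,3],T[:3,:3]@np.array([s[0],s[1],1])
def at_z(c,u,v,z):
    o,d=ray(c,u,v);return o+d*(z-o[2])/d[2]
def proj(c,p):
    T=c["T"];q=T[:3,:3].T@(np.asarray(p,float)-T[:3,3]);s=q[:2]/q[2];s=s*(1+c["k1"]*(s@s))
    return s*np.array([c["mtx"][0,0],c["mtx"][1,1]])+c["mtx"][:2,2]
E
python3 - <<'E'
from h import *
import pickle
d={n:read_camera(n) for n in("top","side","wrist")}
pickle.dump(d,open("c0.pkl","wb"))
for n in d: cv2.imwrite(f"pics/{n}0.png",d[n]["frame"]);print(n,d[n]["T"].round(3).tolist(),d[n]["mtx"].round(0).tolist(),d[n]["k1"])
s=sensors.read_state();print(s["t"],s["tcp_pos"],s["ee_rot"])
E
```

```text
top [[0.001, -0.985, 0.174, 0.362], [-1.0, 0.003, 0.025, -0.132], [-0.025, -0.174, -0.984, 0.966], [0.0, 0.0, 0.0, 1.0]] [[446.0, 0.0, 316.0], [0.0, 446.0, 201.0], [0.0, 0.0, 1.0]] -0.016475856287631714
side [[-0.996, -0.054, 0.065, 0.486], [-0.083, 0.535, -0.841, 0.602], [0.01, -0.843, -0.537, 0.522], [0.0, 0.0, 0.0, 1.0]] [[421.0, 0.0, 322.0], [0.0, 421.0, 201.0], [0.0, 0.0, 1.0]] 0.02838938345294709
wrist [[0.355, 0.897, 0.263, 0.15], [0.935, -0.34, -0.101, 0.612], [-0.001, 0.282, -0.959, 0.384], [0.0, 0.0, 0.0, 1.0]] [[355.0, 0.0, 317.0], [0.0, 355.0, 202.0], [0.0, 0.0, 1.0]] -0.07027178712870429
0.15 [0.22216316 0.58365791 0.22167728] [-3.14007505e+00 -2.14099455e-04  2.77780311e+00]
```

View pics/top0.png

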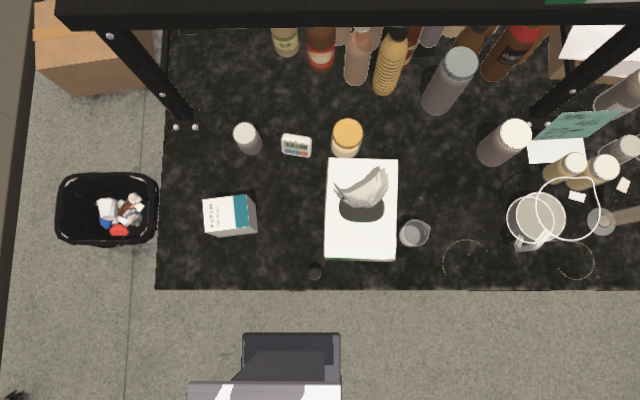

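View pics/side0.png

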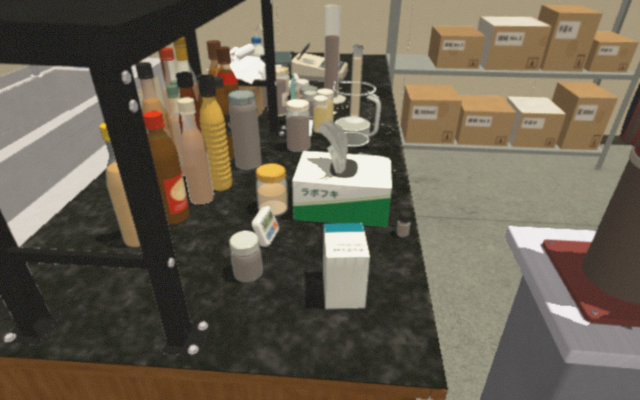

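The top view shows the carton at about (230,215), with the teal band facing the wipes box at about (362,210). The vial is at (315,273), the timer at (297,146), and the short jar at (247,138). I'll zoom in for the corners.

Run:
```python
from h import *
import pickle
d=pickle.load(open("c0.pkl","rb"))
f=d["top"]["frame"][115:290,185:415];cv2.imwrite("pics/topc.png",cv2.resize(f,(690,525),interpolation=cv2.INTER_CUBIC))
f=d["side"]["frame"][140:320,220:420];cv2.imwrite("pics/sidec.png",cv2.resize(f,(600,540),interpolation=cv2.INTER_CUBIC))
```

```text
(no output)
```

View pics/topc.png

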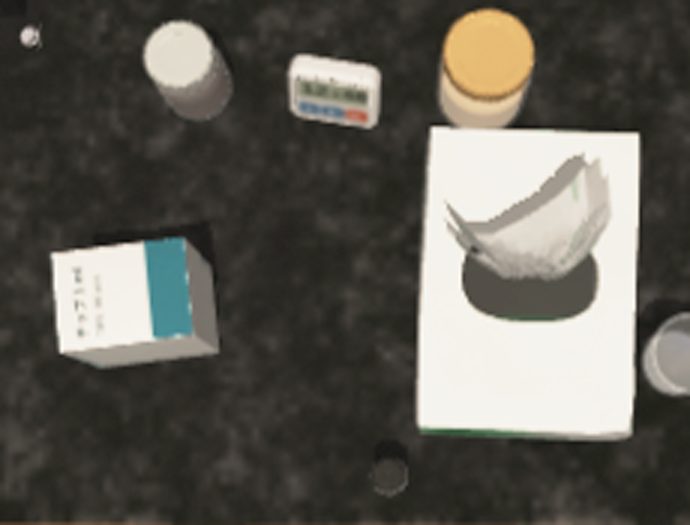

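View pics/sidec.png

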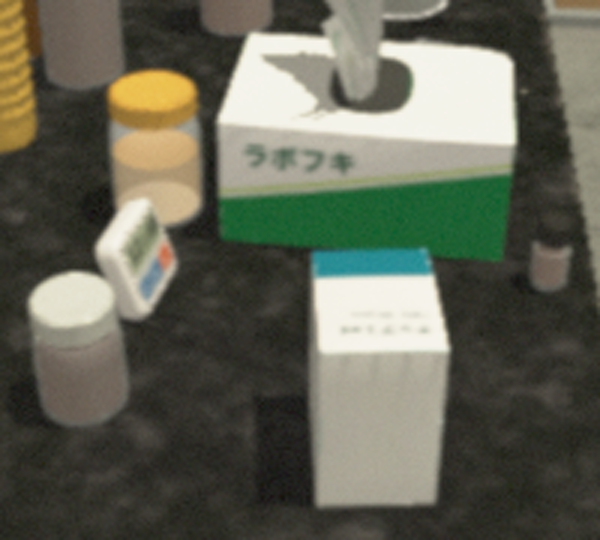

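The crops give, in crop pixels: carton top corners (51,252),(186,238),(195,337),(62,353), wipes top corners (431,127),(638,132),(633,437),(418,429), and the vial at (390,475).

Run:
```python
from h import *
import pickle
d=pickle.load(open("c0.pkl","rb"));c=d["top"];s=d["side"]
g=lambda u,v,z:at_z(c,185+(u-1)/3,115+(v-1)/3,z)[:2]
gs=lambda u,v,z:at_z(s,220+(u-1)/3,140+(v-1)/3,z)[:2]
C=np.array([g(*p,.111) for p in[(51,252),(186,238),(195,337),(62,353)]])
W=np.array([g(*p,.098) for p in[(431,127),(638,132),(633,437),(418,429)]])
for n,P in(("carton",C),("wipes",W)):
    print(n,P.round(4).tolist(),P.mean(0).round(4),"edges",np.linalg.norm(np.roll(P,-1,0)-P,axis=1).round(4))
    for a,b in((0,1),(3,2),(0,3),(1,2)):
        e=P[b]-P[a];print("  ang",np.degrees(np.arctan2(e[1],e[0])).round(1))
print("base corner",g(218,353,0))
Cs=np.array([gs(*p,.111) for p in[(312,253),(428,250),(449,349),(316,352)]]);print("side carton",Cs.round(4).tolist(),Cs.mean(0))
Ws=np.array([gs(*p,.098) for p in[(218,122),(515,145),(515,60),(250,33)]]);print("side wipes",Ws.round(4).tolist(),Ws.mean(0))
print("side base",gs(316,506,0),gs(437,502,0),"wipes base",gs(219,240,0),gs(503,258,0))
print("vial",g(390,475,.053),gs(551,243,.053),"timer",g(333,95,.06),"sjar",g(180,55,.079),"ajar",g(489,55,.099))
```

```text
carton [[0.5182, 0.1146], [0.5273, 0.026], [0.4622, 0.0183], [0.4519, 0.1044]] [0.4899 0.0659] edges [0.0891 0.0655 0.0867 0.0671]
  ang -84.2
  ang -83.2
  ang -171.2
  ang -173.3
wipes [[0.605, -0.1344], [0.6008, -0.2726], [0.3987, -0.2633], [0.4039, -0.1254]] [ 0.5021 -0.1989] edges [0.1382 0.2023 0.138  0.2013]
  ang -91.7
  ang -92.1
  ang 177.4
  ang 177.4
base corner [0.46348399 0.02072234]
side carton [[0.5269, 0.0289], [0.4623, 0.0196], [0.4516, 0.1048], [0.5181, 0.1136]] [0.48975113 0.06672166]
side wipes [[0.6037, -0.1348], [0.4047, -0.1242], [0.3979, -0.249], [0.5989, -0.2742]] [ 0.50131987 -0.19554313]
side base [0.51670046 0.11153224] [0.45042307 0.10232338] wipes base [ 0.60577673 -0.13538241] [ 0.40304158 -0.13314748]
vial [ 0.37522163 -0.10608061] [ 0.37977503 -0.07827005] timer [ 0.63933302 -0.06560227] sjar [0.66312311 0.03990038] ajar [ 0.65480607 -0.17375281]
```

Emit:
move_arm([
  {"delta_pos": [-0.029, -0.022, 0], "rot": [0, 0, 0.08], "fingers": 0.3},
  {"delta_pos": [-0.058, -0.044, 0], "rot": [0, 0, 0.16], "fingers": 0.3},
  {"delta_pos": [-0.087, -0.066, 0], "rot": [0, 0, 0.24], "fingers": 0.3},
  {"delta_pos": [-0.116, -0.089, 0], "rot": [0, 0, 0.32], "fingers": 0.3},
  {"delta_pos": [-0.145, -0.111, 0], "rot": [0, 0, 0.4], "fingers": 0.3},
  {"delta_pos": [-0.174, -0.133, 0], "rot": [0, 0, 0.48], "fingers": 0.3},
  {"delta_pos": [-0.203, -0.155, 0], "rot": [0, 0, 0.56], "fingers": 0.3},
  {"delta_pos": [-0.232, -0.178, 0], "rot": [0, 0, 0.65], "fingers": 0.3},
])

```text
t: 0.82
tcp_pos: [0.3763, 0.3336, 0.2224]
ee_rot: [-3.141, -0.0, 2.124]
contact_force: [1.0, 0.4, 0.5]
gripper_width: 0.0416
grip_force: 0.0
```

```bash
cat >> h.py <<'E'
from scipy.spatial.transform import Rotation as Ro
def delta(p,yang):
    "tool-frame shift and z turn to world p with tool y at angle yang (deg)"
    s=sensors.read_state();R=Ro.from_euler("xyz",s["ee_rot"])
    a=np.radians(yang);y=np.array([np.cos(a),np.sin(a),0]);z=np.array([0,0,-1.]);x=np.cross(y,z)
    print("t",s["t"],"tcp",np.round(s["tcp_pos"],4),"w",s["gripper_width"],"F",np.round(s["contact_force"],1))
    print("delta",R.inv().apply(np.array(p)-s["tcp_pos"]).round(4),"rot",(R.inv()*Ro.from_matrix(np.c_[x,y,z])).as_rotvec().round(3))
E
python3 -c "
from h import *
delta([.477,.169,.18],7)"
```

```text
t 0.8167 tcp [0.3763 0.3336 0.2224] w 0.04155781927090094 F [1.  0.4 0.5]
delta [-0.193  -0.0008  0.0424] rot [-0.     0.     0.431]
```

Emit:
move_arm([
  {"delta_pos": [-0.03, 0, 0.006], "rot": [0, 0, 0.07], "fingers": 0.3},
  {"delta_pos": [-0.06, 0, 0.012], "rot": [0, 0, 0.14], "fingers": 0.3},
  {"delta_pos": [-0.09, 0, 0.018], "rot": [0, 0, 0.21], "fingers": 0.3},
  {"delta_pos": [-0.12, 0, 0.025], "rot": [0, 0, 0.28], "fingers": 0.3},
  {"delta_pos": [-0.15, 0, 0.032], "rot": [0, 0, 0.35], "fingers": 0.3},
  {"delta_pos": [-0.175, 0, 0.038], "rot": [0, 0, 0.4], "fingers": 0.3},
  {"delta_pos": [-0.19, -0.001, 0.042], "rot": [0, 0, 0.431], "fingers": 0.3},
  {"delta_pos": [-0.193, -0.001, 0.042], "rot": [0, 0, 0.431], "fingers": 0.3},
])

```text
t: 1.48
tcp_pos: [0.4774, 0.1684, 0.1792]
ee_rot: [-3.14, 0.001, 1.693]
contact_force: [0.4, -0.2, -0.1]
gripper_width: 0.0263
grip_force: 0.0
```

```bash
python3 -c "
from h import *
delta([.4815,.1345,.095],7)"
```

```text
t 1.4833 tcp [0.4774 0.1684 0.1792] w 0.02634038601924958 F [ 0.4 -0.2 -0.1]
delta [-0.0341  0.0002  0.0843] rot [-0.002  0.001 -0.   ]
```

Emit:
move_arm([
  {"delta_pos": [0, 0, 0.02], "rot": [0, 0, 0], "fingers": 0.3},
  {"delta_pos": [0, 0, 0.045], "rot": [0, 0, 0], "fingers": 0.3},
  {"delta_pos": [0, 0, 0.07], "rot": [0, 0, 0], "fingers": 0.3},
  {"delta_pos": [-0.01, 0, 0.084], "rot": [0, 0, 0], "fingers": 0.3},
  {"delta_pos": [-0.02, 0, 0.084], "rot": [0, 0, 0], "fingers": 0.3},
  {"delta_pos": [-0.03, 0, 0.084], "rot": [0, 0, 0], "fingers": 0.3},
  {"delta_pos": [-0.036, 0, 0.084], "rot": [0, 0, 0], "fingers": 0.3},
  {"delta_pos": [-0.038, 0, 0.084], "rot": [0, 0, 0], "fingers": 0.3},
])

```text
t: 2.15
tcp_pos: [0.4832, 0.1324, 0.0983]
ee_rot: [3.139, 0.0, 1.696]
contact_force: [0.2, -1.1, 0.4]
gripper_width: 0.0261
grip_force: 0.0
```

Run:
```python
from h import *
delta([.4834,.1197,.095],7)
c=read_camera("side");cv2.imwrite("pics/s1.png",cv2.resize(c["frame"][140:320,220:420],(600,540)))
```

```text
t 2.15 tcp [0.4832 0.1324 0.0983] w 0.02612408781451808 F [ 0.2 -1.1  0.4]
delta [-0.0126 -0.0014  0.0033] rot [0.003 0.    0.003]
```

View pics/s1.png

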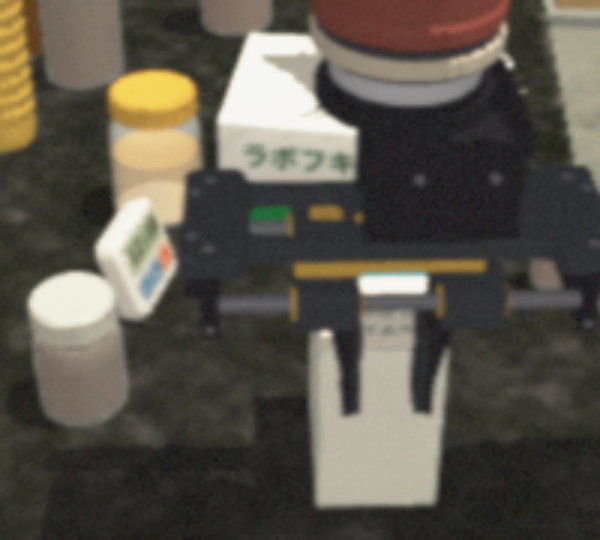

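The fingers are behind the carton's back face, just below its top edge and spread evenly across its width. Next is the tipping arc.

Emit:
move_arm([
  {"delta_pos": [-0.006, 0, 0], "rot": [0, 0, 0], "fingers": 0.3},
  {"delta_pos": [-0.011, -0.001, 0], "rot": [0, 0, 0], "fingers": 0.3},
  {"delta_pos": [-0.015, -0.001, -0.003], "rot": [0, 0, 0], "fingers": 0.3},
  {"delta_pos": [-0.0195, -0.001, -0.007], "rot": [0, 0, 0], "fingers": 0.3},
  {"delta_pos": [-0.024, -0.001, -0.0105], "rot": [0, 0, 0], "fingers": 0.3},
  {"delta_pos": [-0.029, -0.001, -0.014], "rot": [0, 0, 0], "fingers": 0.3},
  {"delta_pos": [-0.034, -0.001, -0.017], "rot": [0, 0, 0], "fingers": 0.3},
  {"delta_pos": [-0.0385, -0.001, -0.0195], "rot": [0, 0, 0], "fingers": 0.3},
])

```text
t: 2.87
tcp_pos: [0.4858, 0.0943, 0.1166]
ee_rot: [3.141, -0.0, 1.697]
contact_force: [-0.8, 1.2, -0.4]
gripper_width: 0.0263
grip_force: 0.5
```

Run:
```python
from h import *
delta([.4834,.1197,.095],7)
c=read_camera("side");cv2.imwrite("pics/s2.png",cv2.resize(c["frame"][140:320,220:420],(600,540)))
```

```text
t 2.8667 tcp [0.4858 0.0943 0.1166] w 0.026288736172573376 F [-0.8  1.2 -0.4]
delta [0.0255 0.0008 0.0216] rot [ 0.    -0.     0.004]
```

View pics/s2.png

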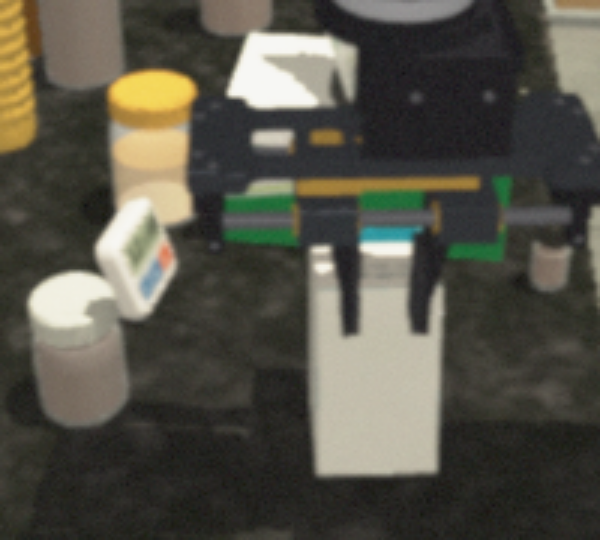

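The carton is tilting: its bottom rear edge has lifted (row 506 to 475 in the crop), and it hasn't slid. I'll continue the arc past the balance point.

Emit:
move_arm([
  {"delta_pos": [-0.007, 0, -0.0035], "rot": [0, 0, 0], "fingers": 0.3},
  {"delta_pos": [-0.014, 0, -0.0065], "rot": [0, 0, 0], "fingers": 0.3},
  {"delta_pos": [-0.021, 0, -0.009], "rot": [0, 0, 0], "fingers": 0.3},
  {"delta_pos": [-0.028, 0, -0.011], "rot": [0, 0, 0], "fingers": 0.3},
  {"delta_pos": [-0.035, 0, -0.0125], "rot": [0, 0, 0], "fingers": 0.3},
  {"delta_pos": [-0.042, 0, -0.0137], "rot": [0, 0, 0], "fingers": 0.3},
  {"delta_pos": [-0.049, 0, -0.0144], "rot": [0, 0, 0], "fingers": 0.3},
  {"delta_pos": [-0.056, 0, -0.015], "rot": [0, 0, 0], "fingers": 0.3},
])

```text
t: 3.58
tcp_pos: [0.4928, 0.0383, 0.1311]
ee_rot: [-3.142, 0.0, 1.697]
contact_force: [0.1, -0.6, -1.3]
gripper_width: 0.0265
grip_force: 0.0
```

Emit:
move_arm([
  {"delta_pos": [-0.006, 0, 0], "rot": [0, 0, 0], "fingers": 0.3},
  {"delta_pos": [-0.01, 0, 0], "rot": [0, 0, 0], "fingers": 0.3},
  {"delta_pos": [-0.01, 0, 0], "rot": [0, 0, 0], "fingers": 0.3},
  {"delta_pos": [-0.005, 0, -0.01], "rot": [0, 0, 0], "fingers": 0.3},
  {"delta_pos": [0.02, 0, -0.02], "rot": [0, 0, 0], "fingers": 0.3},
  {"delta_pos": [0.05, 0, -0.03], "rot": [0, 0, 0], "fingers": 0.3},
  {"delta_pos": [0.08, 0, -0.03], "rot": [0, 0, 0], "fingers": 0.3},
  {"delta_pos": [0.1, 0, -0.03], "rot": [0, 0, 0], "fingers": 0.3},
])

```text
t: 4.25
tcp_pos: [0.4802, 0.1413, 0.1628]
ee_rot: [3.139, -0.001, 1.698]
contact_force: [-0.1, 0.3, -0.1]
gripper_width: 0.0262
grip_force: 0.0
```

Run:
```python
from h import *
import pickle
delta([.4834,.1197,.095],7)
d={n:read_camera(n) for n in("top","side")};pickle.dump(d,open("c1.pkl","wb"))
a=cv2.resize(d["side"]["frame"][140:320,220:420],(400,360));b=cv2.resize(d["top"]["frame"][115:295,185:385],(400,360))
cv2.imwrite("pics/s3.png",np.hstack([a,b]))
```

```text
t 4.25 tcp [0.4802 0.1413 0.1628] w 0.026163299225246753 F [-0.1  0.3 -0.1]
delta [-0.0219  0.0003  0.0678] rot [ 0.002 -0.001  0.005]
```

View pics/s3.png

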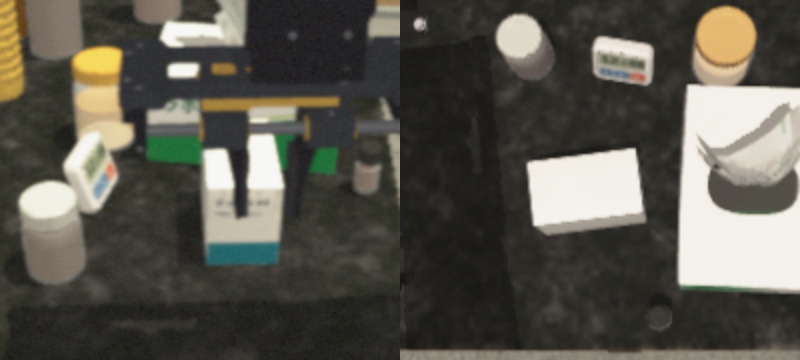

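The carton lies on its base (teal band at the bottom). Its top corners in the right-hand crop are (528,162),(636,149),(644,213),(535,226), and nothing else has moved.

Run:
```python
from h import *
import pickle
c=pickle.load(open("c1.pkl","rb"))["top"]
f=cv2.cvtColor(c["frame"],cv2.COLOR_BGR2GRAY)
m=np.zeros_like(f);m[180:235,240:312]=(f[180:235,240:312]>195)
r=cv2.minAreaRect(cv2.findNonZero(m));print(r,m.sum())
for B in (cv2.boxPoints(r),np.array([(128,162),(236,149),(244,213),(135,226)])/2+[185,115]):
    P=np.array([at_z(c,u,v,.088)[:2] for u,v in B]);E=np.roll(P,-1,0)-P
    print(P.round(4).tolist(),P.mean(0).round(4),np.linalg.norm(E,axis=1).round(4),np.degrees(np.arctan2(E[:,1],E[:,0])).round(1))
```

```text
((276.9538879394531, 208.13075256347656), (32.49709701538086, 54.69931411743164), 82.87498474121094) 1740
[[0.5288, 0.0279], [0.5424, -0.0814], [0.477, -0.0899], [0.4636, 0.018]] [ 0.5029 -0.0313] [0.1101 0.0659 0.1087 0.066 ] [ -82.9 -172.6   97.1    8.6]
[[0.5276, 0.0254], [0.5405, -0.0833], [0.4757, -0.0916], [0.4629, 0.0167]] [ 0.5017 -0.0332] [0.1095 0.0654 0.1091 0.0653] [ -83.2 -172.6   96.8    7.7]
```

Emit:
move_arm([
  {"delta_pos": [-0.01, 0, 0.02], "rot": [0, 0, 0], "fingers": 0.3},
  {"delta_pos": [-0.025, 0, 0.04], "rot": [0, 0, 0], "fingers": 0.3},
  {"delta_pos": [-0.04, 0, 0.06], "rot": [0, 0, 0], "fingers": 0.3},
  {"delta_pos": [-0.055, 0, 0.08], "rot": [0, 0, 0], "fingers": 0.3},
  {"delta_pos": [-0.07, 0.001, 0.1], "rot": [0, 0, 0], "fingers": 0.3},
  {"delta_pos": [-0.083, 0.001, 0.115], "rot": [0, 0, 0], "fingers": 0.3},
  {"delta_pos": [-0.09, 0.001, 0.123], "rot": [0, 0, 0], "fingers": 0.3},
  {"delta_pos": [-0.09, 0.001, 0.123], "rot": [0, 0, 0], "fingers": 0.3},
])

```text
t: 5.02
tcp_pos: [0.4911, 0.0481, 0.0365]
ee_rot: [-3.138, -0.0, 1.695]
contact_force: [-0.1, 0.1, 0.7]
gripper_width: 0.026
grip_force: 0.0
```

```bash
python3 -c "
from h import *
delta([.4942,.034,.04],7)
delta([.505,-.0095,.04],-2.4)"
```

```text
t 5.0167 tcp [0.4911 0.0481 0.0365] w 0.026043060536587722 F [-0.1  0.1  0.7]
delta [-0.0143  0.0013 -0.0035] rot [-0.004 -0.     0.002]
t 5.0167 tcp [0.4911 0.0481 0.0365] w 0.026043060536587722 F [-0.1  0.1  0.7]
delta [-0.0588  0.0067 -0.0036] rot [-0.004 -0.     0.166]
```

Emit:
move_arm([
  {"delta_pos": [-0.006, 0, -0.003], "rot": [0, 0, 0], "fingers": 0.3},
  {"delta_pos": [-0.012, 0.001, -0.004], "rot": [0, 0, 0], "fingers": 0.3},
  {"delta_pos": [-0.016, 0.0015, -0.004], "rot": [0, 0, 0.01], "fingers": 0.3},
  {"delta_pos": [-0.02, 0.002, -0.004], "rot": [0, 0, 0.03], "fingers": 0.3},
  {"delta_pos": [-0.024, 0.0025, -0.004], "rot": [0, 0, 0.05], "fingers": 0.3},
  {"delta_pos": [-0.028, 0.003, -0.004], "rot": [0, 0, 0.07], "fingers": 0.3},
  {"delta_pos": [-0.032, 0.0035, -0.004], "rot": [0, 0, 0.09], "fingers": 0.3},
  {"delta_pos": [-0.036, 0.004, -0.004], "rot": [0, 0, 0.11], "fingers": 0.3},
])

```text
t: 5.68
tcp_pos: [0.503, 0.0151, 0.044]
ee_rot: [3.137, -0.002, 1.585]
contact_force: [0.4, 7.0, 4.5]
gripper_width: 0.0261
grip_force: 3.4
```

```bash
cat >> h.py <<'E'
def carton():
    c=read_camera("top");f=cv2.cvtColor(c["frame"],cv2.COLOR_BGR2GRAY)
    m=np.zeros_like(f);m[175:240,240:316]=(f[175:240,240:316]>195)
    n,l,st,_=cv2.connectedComponentsWithStats(m);i=1+st[1:,4].argmax()
    r=cv2.minAreaRect(cv2.findNonZero((l==i).astype(np.uint8)))
    P=np.array([at_z(c,u,v,.088)[:2] for u,v in cv2.boxPoints(r)]);E=np.roll(P,-1,0)-P
    print("carton",P.mean(0).round(4),np.linalg.norm(E,axis=1).round(4),np.degrees(np.arctan2(E[:,1],E[:,0])).round(1));return c
E
python3 -c "
from h import *
delta([.505,-.0095,.04],-2.4);carton()"
```

```text
t 5.6833 tcp [0.503  0.0151 0.044 ] w 0.026133365156868787 F [0.4 7.  4.5]
delta [-0.0247  0.0016  0.0039] rot [ 0.004 -0.002  0.056]
carton [ 0.5011 -0.0625] [0.0825 0.0646 0.0815 0.0648] [ -90.2 -179.9   89.9    1.1]
```

The carton now heads -90° with a gap of about 26 mm. I'll finish the turn and close the gap slowly.

Emit:
move_arm([
  {"delta_pos": [-0.004, 0, 0], "rot": [0, 0, 0.015], "fingers": 0.3},
  {"delta_pos": [-0.008, 0, 0], "rot": [0, 0, 0.03], "fingers": 0.3},
  {"delta_pos": [-0.012, 0, 0], "rot": [0, 0, 0.042], "fingers": 0.3},
  {"delta_pos": [-0.016, 0, 0], "rot": [0, 0, 0.05], "fingers": 0.3},
  {"delta_pos": [-0.019, 0, 0], "rot": [0, 0, 0.05], "fingers": 0.3},
  {"delta_pos": [-0.021, 0, 0], "rot": [0, 0, 0.05], "fingers": 0.3},
  {"delta_pos": [-0.022, 0, 0], "rot": [0, 0, 0.05], "fingers": 0.3},
  {"delta_pos": [-0.023, 0, 0], "rot": [0, 0, 0.05], "fingers": 0.3},
])

```text
t: 6.4
tcp_pos: [0.5029, -0.0049, 0.0438]
ee_rot: [3.138, -0.007, 1.535]
contact_force: [1.4, 23.4, 9.3]
gripper_width: 0.026
grip_force: 12.1
```

Run:
```python
from h import *
delta([.505,-.0115,.04],-2.4);c=read_camera("top")
cv2.imwrite("pics/t4.png",cv2.resize(c["frame"][165:245,235:345],(770,560),interpolation=cv2.INTER_CUBIC))
```

```text
t 6.4 tcp [ 0.5029 -0.0049  0.0438] w 0.02603026219657671 F [ 1.4 23.4  9.3]
delta [-0.0065  0.0023  0.0038] rot [ 0.003 -0.007  0.007]
```

View pics/t4.png

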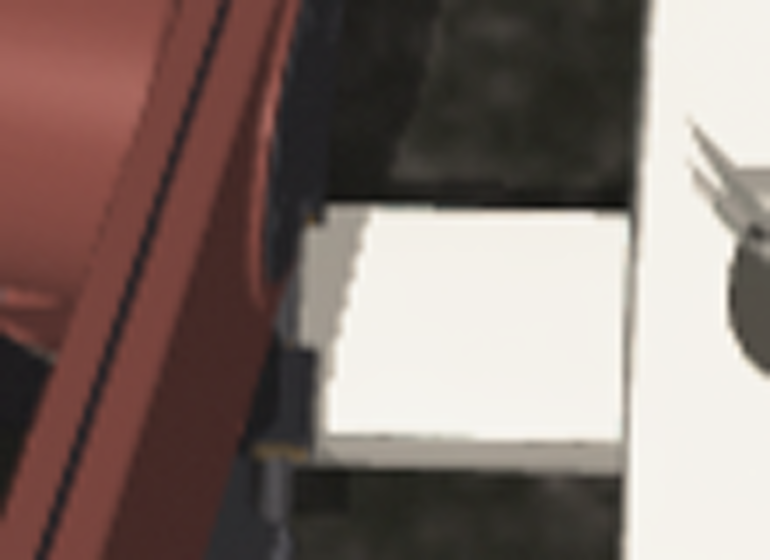

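The image shows the leading end flush and parallel to the wipes box (edges at column ~628), and the 23 N force confirms contact. Now I'll retreat.

Emit:
move_arm([
  {"delta_pos": [0.01, 0, 0], "rot": [0, 0, 0], "fingers": 0.3},
  {"delta_pos": [0.025, 0, 0], "rot": [0, 0, 0], "fingers": 0.3},
  {"delta_pos": [0.045, 0, -0.005], "rot": [0, 0, 0], "fingers": 0.3},
  {"delta_pos": [0.07, 0, -0.03], "rot": [0, 0, 0], "fingers": 0.3},
  {"delta_pos": [0.1, 0, -0.06], "rot": [0, 0, 0], "fingers": 0.3},
  {"delta_pos": [0.12, 0, -0.09], "rot": [0, 0, 0], "fingers": 0.3},
  {"delta_pos": [0.14, 0, -0.11], "rot": [0, 0, 0], "fingers": 0.3},
  {"delta_pos": [0.15, 0, -0.12], "rot": [0, 0, 0], "fingers": 0.3},
])

```text
t: 7.12
tcp_pos: [0.5082, 0.1432, 0.1661]
ee_rot: [3.136, -0.001, 1.538]
contact_force: [0.9, -0.6, 0.0]
gripper_width: 0.0263
grip_force: 0.0
```

Run:
```python
from h import *
c=read_camera("top");delta([.5,0,.1],0)
cv2.imwrite("pics/t5.png",cv2.resize(c["frame"][160:250,225:365],(784,504),interpolation=cv2.INTER_CUBIC))
f=cv2.cvtColor(c["frame"],cv2.COLOR_BGR2GRAY)
m=np.zeros_like(f);m[175:240,240:324]=(f[175:240,240:324]>195)
n,l,st,_=cv2.connectedComponentsWithStats(m);i=1+st[1:,4].argmax()
B=cv2.boxPoints(cv2.minAreaRect(cv2.findNonZero((l==i).astype(np.uint8))))
P=np.array([at_z(c,u,v,.088)[:2] for u,v in B]);E=np.roll(P,-1,0)-P
print(B,P.round(4).tolist(),P.mean(0),np.linalg.norm(E,axis=1),np.degrees(np.arctan2(E[:,1],E[:,0])))
```

```text
t 7.1667 tcp [0.5086 0.1439 0.1666] w 0.025812939991167207 F [-0.4  1.2  1.1]
delta [-0.1442 -0.0044  0.0663] rot [ 0.007 -0.002 -0.032]
[[268.56    226.08   ]
 [269.57367 193.64293]
 [323.98926 195.34343]
 [322.9756  227.7805 ]] [[0.4667, -0.0153], [0.5323, -0.016], [0.5284, -0.1255], [0.4631, -0.1233]] [ 0.49762054 -0.07002141] [0.06561948 0.10951559 0.06534714 0.10813029] [ -0.64474591 -92.01495418 178.14595647  88.11954317]
```

View pics/t5.png

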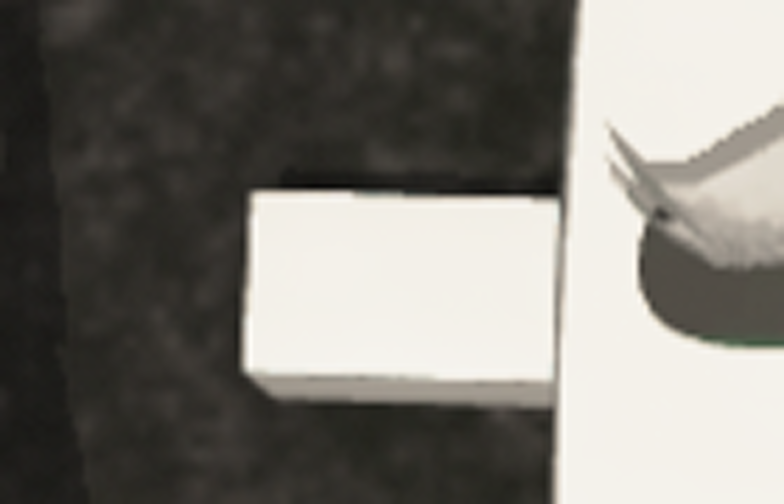

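The carton lies flush against the wipes box (right end at columns 552–560) and parallel to it, with the hand clear. I'm handing in.

```bash
python3 -c "
from h import *
print(ticket.sign_off())"
```

```text
the job is handed in; nothing more can be done
None
```

I tipped the carton onto its base and pushed it flush and square against the wipes box (within about 1°), then backed the hand clear and handed in at about 7 s; the hand-in returned no verdict.

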